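# Pack an open watch repair into its job tray and cover the movement

### The arm

A 7-joint arm with a two-finger parallel gripper is mounted at the origin on a cart in front of the work surface, level with it; the furniture and walls round the work are solid. World frame = base frame: x ahead of the robot, y to its left, z up, the work surface at z = 0. Lengths are in m, angles in degrees, forces in N, time in s.
With the tool pointing down it reaches from about 0.35 to 0.775 m from the base axis. Payload 3.1 kg.
Tool frame: the origin (TCP) lies between the finger pads; the fingertips stand 8 mm ahead of it and the grasp point (between the pads) lies 11 mm behind it (arm.tip_extent is the distance from the TCP to the fingertips, in m); z points along the fingers, y is the line along which they close (so a half turn about z gives the same grasp; the last joint's range is limited). The gripper opens to 85 mm and grips with 20 to 120 N. Pads are 22 mm wide; open, the fingers measure 114 mm over their backs; the gripper's body (76 mm by 85 mm) begins 54 mm behind the grasp point. The pads swing forward as they close: fully open they stand 13 mm farther back than shut.
Start: joints at [73.012, 17.813, 0.802, 86.603, -0.252, 75.585, -1.558], TCP at [0.139, -0.532, 0.239] pointing down, gripper open.
Joint ranges: [-154.91, 154.91], [-16.99, 109.72], [-72.82, 74.43], [7.12, 147.25], [-82.49, 262.49], [11.32, 116.49], [-174.64, 174.64]. Speed limits (degrees/s): [159.86, 159.86, 180, 180, 180, 180, 180].

### API

Orientations are given as [roll, pitch, yaw] about the fixed x, y, z axes, in that order (R = Rz(yaw) Ry(pitch) Rx(roll)).
In Python, from station import arm, optics, finder gives the robot as it stands.
- The arm moves only by the tool play_rows, never from a script. Its argument "targets" is text: rows parted by semicolons, each of 4 numbers parted by spaces: the shift along the tool's x, y, z in units of 10 cm (1.0 is 10 cm), then the turn about the tool's z in units of pi/4 rad (1.0 is pi/4 rad). A call has 1 to 8 rows; each row is the pose to reach, as a shift and turn from the pose commanded when the call began, along the tool's axes at that moment; what a row does not reach only later rows make up. A row lasts 1/10 s, in which the tool goes at most 50 mm and 8.59 degrees, less where a joint would pass 70% of its speed; a pose out of reach is approached as far as the arm can. A call with a number of a shift or a turn outside -1 to 1 is refused whole. A call with a gripper value outside its range is refused whole. "claw" is the opening, from 0 (shut) to 1 (fully open), set as the call begins (left out, the last holds). The fingers move at their own pace and stop on an object; "force" is the grip in N (left out, the last holds). Time passes only in rows, so rows that repeat a pose let the fingers close. It gives the time, the measured TCP pose, the force, the opening and the grip force at its end, in the units of the state.
- arm.get_state(): the state, without advancing time (a new reading comes with each control period).
- optics.read_camera(name): name is "scene" or "side" or "wrist"; returns the picture (400x640x3 uint8, red, green, blue); there is no depth.
- optics.calibration(name): a dict with "intrinsics" (3x3 intrinsics, pixels), "rvec" (rotation vector, rad) and "tvec" (3), from world to camera coordinates, as OpenCV has them. Camera axes: x right, y down, z forward; pixel columns grow to the right and rows downward; lengths in m; the calibration is good to about 2 mm. A picture is of the moment at which its call begins: read the wrist's pose just before it. calibration takes no time and is no camera call; for the wrist camera it gives the pose at the moment of the call.
- arm.finish_job(): hands the job in; it is judged then, once.
Trained networks look in the newest picture that a camera, given by its name, has taken for a name from the list of things; names that differ only in an ending like _2 or _b are one class to them, and where a whole thing is asked for, a point or a joint stands for the part that bears it (a point fixed in the world has none). Each returns a list of dicts, best first, with "score" (0 to 1); they miss things now and then, are a little off and sometimes report something else, mostly with a low value. They report only what shows in the picture. A call takes as long as a camera call. They do not tell look-alikes from the thing itself.
- finder.find_in(query, camera): "at" ([row, column] in pixels, amid what is visible of it).
- finder.masks_of(query, camera): "region" (400x640 bool, what is visible of it) and "at" ([row, column] in pixels, amid what is visible of it).
The state is a dict: "time_s": time; "q": joint angles; "qvel": joint speeds; "effort": joint torques, N m; "tool_pos": TCP position; "eef_rot": TCP orientation; "contact_force": force on the tool from outside, world axes, zero at the start; "torque": the same for the moment, N m; "opening": finger opening in m; "grip_force": force on a finger pad.
Only numpy, scipy, OpenCV 4.12 (cv2) and the standard library are available. Lean on these libraries where they do the work, as an engineer would, in place of code of your own. Each camera call takes 0.05 s, during which the arm holds its last target. There are 200 camera calls.

### The job

Put the open watch repair away in the wooden job tray: the brass movement on the middle of its round pedestal, the round black-dial watch head in the smaller well and the jar of screws in the larger well, all upright, then cover the movement with the clear dust dome, set down level on the ledge and centred round the pedestal. Set each thing down, do not drop it, and leave the gold watch head and the plain steel block, which belong to other jobs, where they are.

Things in the scene. Friction and masses are not known exactly. Their poses are not given: they have to be found in the camera images.
- brass_movement: The opened watch movement: two rectangular brass plates on four corner pillars, with a small coil on top. 32 x 28 mm (along its x and y), plates' top 10 mm high, 14 mm with the coil; it can be gripped by the plate edges. Origin: centre of the underside; z up. About 50 g.
- chrono_head: The job's watch head, without strap: a round grey metal case, 37 mm in diameter, black dial with light hands facing up, no lugs. The rim to grip is 8 mm high, 10 mm in all. Origin: centre of the underside; z up through the dial. About 40 g.
- screw_jar: Low round pale jar with a flat pale-grey screw lid, holding the job's screws: 49 mm in diameter, 32 mm high, the lid being the top 11 mm. The lid stays on. Grip it across the lid. Origin: centre of the underside; z up. About 90 g.
- dust_dome: Clear plastic dust dome, open below, with a black knob on top: 72 mm in outer diameter, 66 mm inside at the mouth, shell 44 mm high, 41 mm inside. The knob is 16 mm in diameter from z = 49 to 66 mm, on a thinner neck. Take it by the knob, with the fingertips above z = 47 mm. Origin: centre of the mouth (its lower edge); z up. About 70 g.
- gold_head: Look-alike that belongs to another job: gold watch head with a pale dial and short lugs, 34 x 25 mm, 10 mm high. Origin: centre of the underside. Stays where it is.
- steel_block: Look-alike that belongs to another job: plain solid light-grey steel movement block, 28 x 24 mm, 19 mm high. Origin: centre of the underside. Stays where it is.
- job_tray: Low wooden job tray, 256 mm long (its y) and 90 mm wide, rim 16 mm high, fixed; origin: centre of its underside on the bench. Three grey 80 x 80 mm inserts lie fixed in it side by side, 82 mm apart; which is left, middle or right changes.
- movement_pedestal: Tray insert for the movement and its dome: a flat square plate with a low round pedestal in the middle, 44 mm across, whose top stands 5 mm above the flat ledge round it. The movement lies on the pedestal, the dome's edge on the ledge round it. Origin: centre of the pedestal's top, 14 mm above the bench (the ledge is at 9 mm); z up, y along the tray.
- head_well: Tray insert for the watch head: a plate with a round well, 53 mm across (the smaller well) and 3.5 mm deep. Origin: centre of the well's floor, 8.5 mm above the bench; the plate's top is 12 mm above the bench; z up, y along the tray.
- jar_well: Tray insert for the jar: a plate with a round well, 66 mm across (the larger well) and 5 mm deep. Origin: centre of the well's floor, 7 mm above the bench; the plate's top is 12 mm above the bench; z up, y along the tray.
Mind the look-alikes: they are no part of the job. What is shaped like the screw_jar but orange is not meant.

How it is judged (in metres and radians):
At the end, for the whole second after the job is handed in: Movement flat on the pedestal (within 10 mm of its centre), black-dial head flat, face up in the smaller well, jar upright in the larger (12 mm), each at its floor's height to 2 mm; dome level on the ledge over the movement (10 mm); all released, at rest; gold head and block moved under 20 mm (horizontal distance between each of brass_movement, dust_dome and movement_pedestal below 0.01 m and z of brass_movement in the frame of movement_pedestal between -0.0018 and 0.0018 m and angle between each of brass_movement, chrono_head, screw_jar's own z axis and vertical below 0.06 rad and horizontal distance between chrono_head and head_well below 0.012 m and z of chrono_head in the frame of head_well between -0.002 and 0.0018 m and horizontal distance between screw_jar and jar_well below 0.012 m and z of screw_jar in the frame of jar_well between -0.002 and 0.002 m and z of dust_dome in the frame of movement_pedestal between -0.007 and -0.0032 m and angle between dust_dome's own z axis and vertical below 0.04 rad and linear speed of each of brass_movement, chrono_head, screw_jar, dust_dome below 0.02 m/s and distance of each of gold_head, steel_block from where it was at the start of the episode below 0.02 m); the robot touches nothing.
It fails at once if a thing of the job is dropped: it falls out of the fingers faster than 0.7 m/s (about 25 mm of free fall) ((linear speed of brass_movement above 0.7 m/s and contact force between brass_movement and the fingers below 0.02 N) or (linear speed of chrono_head above 0.7 m/s and contact force between chrono_head and the fingers below 0.02 N) or (linear speed of screw_jar above 0.7 m/s and contact force between screw_jar and the fingers below 0.02 N) or (linear speed of dust_dome above 0.7 m/s and contact force between dust_dome and the fingers below 0.02 N)).
It fails at once if the gold watch head, which belongs to another job, is moved by more than 20 mm (distance of gold_head from where it was at the start of the episode above 0.02 m).
It fails at once if the plain steel block, which belongs to another job, is moved by more than 20 mm (distance of steel_block from where it was at the start of the episode above 0.02 m).
It also fails if it takes over 104 s, if anything falls off the work surface, if the arm or the gripper's body presses on something with over 40 N, if the wrist force passes 120 N, or if a joint passes its speed limit or range.

## Working session

There is one attempt and no reset: what is moved stays moved. The work goes in short steps, Python scripts to look and compute and a tool call to move; the robot and the scene stay as the last step left them, time stands still between calls to the robot, and variables do not carry over. Pictures are saved under pics/ and viewed, at most 14 in all, crops included, and the job is handed in when it is done.

Besides the shell and the picture viewer there is one more tool, called after "Emit:" in YAML: its name, and indented under it one key for each argument. play_rows: Moves the arm, as the interface text tells. Shifts and turns lie within -1 to 1; 1 stands for 10 cm of shift or pi/4 rad of turn. Its arguments: {"type":"object","properties":{"targets":{"type":"string"},"claw":{"type":"number"},"force":{"type":"number"}},"required":["targets"]}

```bash
ls; mkdir -p pics
python3 - <<'E'
from station import arm, optics, finder
import cv2, numpy as np
for c in ["scene","side"]:
    im=optics.read_camera(c); cv2.imwrite(f"pics/{c}0.png",im[:,:,::-1])
    k=optics.calibration(c); R=cv2.Rodrigues(np.array(k["rvec"]))[0]; print(c,k["intrinsics"],-R.T@np.array(k["tvec"]).ravel(), R[2])
    for n in ["brass_movement","chrono_head","screw_jar","dust_dome","gold_head","steel_block","movement_pedestal","head_well","jar_well"]:
        print(n,[(np.round(d["at"]).tolist(),round(d["score"],2)) for d in finder.find_in(n,c)[:4]])
print(arm.get_state())
E
```

```text
pics
scene [[482.41140326   0.         311.92430614]
 [  0.         482.41140326 197.8328211 ]
 [  0.           0.           1.        ]] [ 0.18133168 -0.78317343  0.88593774] [ 0.37707551  0.49923466 -0.78011462]
brass_movement [([235.0, 260.0], 0.53)]
chrono_head [([280.0, 296.0], 0.72)]
screw_jar [([134.0, 305.0], 0.85), ([158.0, 331.0], 0.83), ([182.0, 233.0], 0.66)]
dust_dome [([298.0, 326.0], 0.82)]
gold_head [([208.0, 252.0], 0.43)]
steel_block [([236.0, 259.0], 0.65), ([242.0, 288.0], 0.52)]
movement_pedestal [([214.0, 326.0], 0.94)]
head_well [([239.0, 346.0], 0.86), ([217.0, 326.0], 0.64)]
jar_well [([192.0, 306.0], 0.56)]
side [[460.1334478    0.         317.14505175]
 [  0.         460.1334478  201.0957437 ]
 [  0.           0.           1.        ]] [ 0.3529429  -1.17796836  0.46447396] [ 0.23288905  0.89219621 -0.38697366]
brass_movement [([226.0, 256.0], 0.7), ([198.0, 255.0], 0.16)]
chrono_head [([252.0, 261.0], 0.54), ([213.0, 315.0], 0.24)]
screw_jar [([201.0, 349.0], 0.88), ([187.0, 338.0], 0.65)]
dust_dome [([270.0, 276.0], 0.69)]
gold_head [([228.0, 254.0], 0.44), ([219.0, 258.0], 0.41)]
steel_block [([236.0, 273.0], 0.63)]
movement_pedestal [([229.0, 324.0], 0.61), ([271.0, 275.0], 0.25)]
head_well []
jar_well []
{'time_s': 1.0, 'q': array([73.01138108, 17.81183197,  0.80314664, 86.60201539, -0.25213507,
       75.58398776, -1.5592048 ]), 'qvel': array([ 0.01503512,  0.03923216, -0.06675096, -0.0251047 , -0.03449777,
        0.01696156, -0.0071673 ]), 'effort': array([-2.58533773e-04, -3.79817641e+01,  1.45722837e-01, -2.30866760e+01,
        1.23236940e-02,  1.68677932e-03,  1.82125419e-06]), 'tool_pos': array([ 0.1386608 , -0.53225927,  0.23932147]), 'eef_rot': array([1.79996022e+02, 1.36052066e-03, 1.46020053e+01]), 'contact_force': array([-0.64622091, -0.45186597, -0.38611846]), 'torque': array([-0.0109719 , -0.04222657, -0.02001458]), 'grip_force': 0.0, 'opening': 0.0854809686672869}
```

Run:
```python
import cv2
a=cv2.imread("pics/scene0.png")[110:350,190:410]; cv2.imwrite("pics/s1.png",cv2.resize(a,None,fx=2.5,fy=2.5,interpolation=3))
a=cv2.imread("pics/side0.png")[160:300,200:400]; cv2.imwrite("pics/s2.png",cv2.resize(a,None,fx=4,fy=4,interpolation=3))
```

```text
(no output)
```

View pics/s1.png

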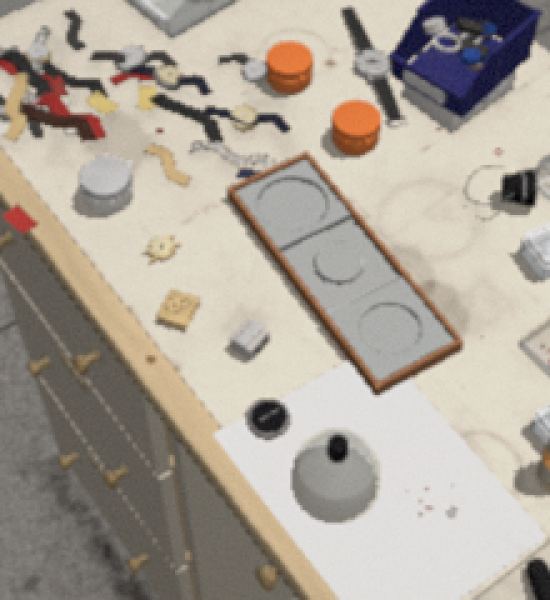

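View pics/s2.png

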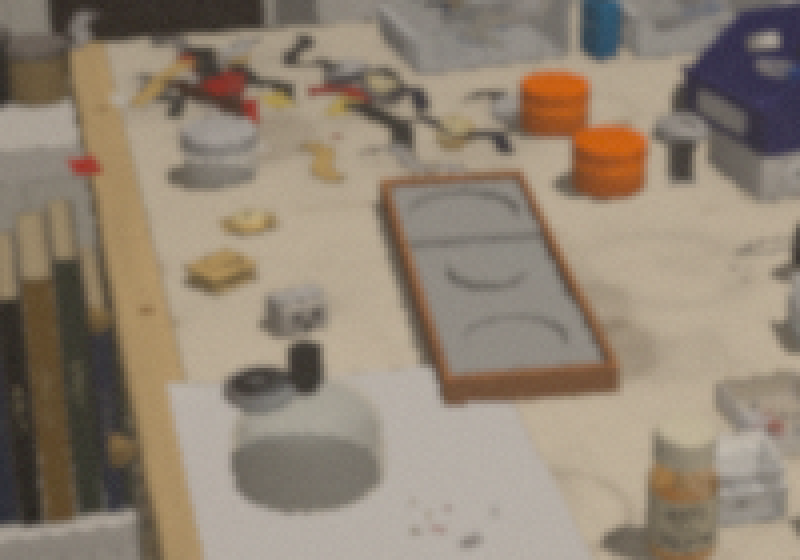

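```bash
cat > h.py <<'E'
from station import arm, optics, finder
import cv2, numpy as np
def cal(c):
    k=optics.calibration(c); return np.array(k["intrinsics"]),cv2.Rodrigues(np.array(k["rvec"]))[0],np.array(k["tvec"]).ravel()
def plane(K,R,t,uv,z):
    uv=np.atleast_2d(np.array(uv,float)); d=np.c_[uv,np.ones(len(uv))]@np.linalg.inv(K).T@R; o=-R.T@t
    return o+d*((z-o[2])/d[:,2])[:,None]
def tri(views):  # list of (K,R,t,uv)
    A=np.zeros((3,3));b=np.zeros(3)
    for K,R,t,uv in views:
        d=R.T@np.linalg.inv(K)@np.array([*uv,1.]); d/=np.linalg.norm(d); P=np.eye(3)-np.outer(d,d); A+=P;b+=P@(-R.T@t)
    return np.linalg.solve(A,b)
def proj(K,R,t,X):
    p=(K@(R@np.atleast_2d(X).T+t[:,None])).T; return p[:,:2]/p[:,2:]
E
python3 - <<'E'
from h import *
S=cal("scene");D=cal("side")
s=lambda p:(190-.3+p[0]/2.5,110-.3+p[1]/2.5)
d=lambda p:(200-.4+p[0]/4,160-.4+p[1]/4)
P=dict(jar=((105,172),(218,133)),brass=((180,303),(222,267)),gold=((161,247),(250,218)),steel=((249,334),(296,300)),chrono=((268,415),(262,382)),knob=((339,437),(305,347)),
tFL=((230,188),(381,183)),tFR=((308,153),(522,173)),tNR=((462,345),(617,370)),tNL=((378,384),(445,380)),jw=((291,203),(465,210)),ped=((339,262),(487,270)),hw=((390,328),(517,335)))
H=dict(jar=.032,brass=.011,gold=.01,steel=.019,chrono=.01,knob=.066,jw=.012,ped=.014,hw=.012)
for n,(a,b) in P.items():
    print(n,tri([(*S,s(a)),(*D,d(b))]).round(4),plane(*S,s(a),H.get(n,.016))[0].round(4),plane(*D,d(b),H.get(n,.016))[0].round(4))
W=cal("wrist");R=W[1];print("wrist",W[0],-R.T@W[2],R)
E
```

```text
jar [ 0.4757 -0.0771  0.0289] [ 0.4774 -0.0788  0.032 ] [ 0.4722 -0.0874  0.032 ]
brass [ 0.457  -0.2321  0.0089] [ 0.4595 -0.2326  0.011 ] [ 0.4535 -0.2388  0.011 ]
gold [ 0.4801 -0.1676  0.0073] [ 0.4797 -0.1694  0.01  ] [ 0.4788 -0.1741  0.01  ]
steel [ 0.4868 -0.2983  0.0157] [ 0.4869 -0.2998  0.019 ] [ 0.4845 -0.3056  0.019 ]
chrono [ 0.4569 -0.3685  0.0079] [ 0.4571 -0.3693  0.01  ] [ 0.4556 -0.3728  0.01  ]
knob [ 0.4692 -0.444   0.0663] [ 0.472  -0.4434  0.066 ] [ 0.4667 -0.4452  0.066 ]
tFL [ 0.5655 -0.153   0.0155] [ 0.5677 -0.1528  0.016 ] [ 0.5629 -0.1561  0.016 ]
tFR [ 0.6529 -0.1604  0.0151] [ 0.6536 -0.1608  0.016 ] [ 0.6512 -0.1632  0.016 ]
tNR [ 0.628  -0.415   0.0151] [ 0.6281 -0.4153  0.016 ] [ 0.627  -0.4168  0.016 ]
tNL [ 0.544  -0.403   0.0158] [ 0.5461 -0.4027  0.016 ] [ 0.5418 -0.4046  0.016 ]
jw [ 0.6054 -0.1986  0.0114] [ 0.6052 -0.199   0.012 ] [ 0.6049 -0.2001  0.012 ]
ped [ 0.5981 -0.2805  0.0114] [ 0.5984 -0.2817  0.014 ] [ 0.5952 -0.2867  0.014 ]
hw [ 0.5904 -0.3642  0.0137] [ 0.5914 -0.3634  0.012 ] [ 0.5912 -0.3612  0.012 ]
wrist [[292.83182572   0.         314.2754583 ]
 [  0.         292.83182572 201.68400929]
 [  0.           0.           1.        ]] [ 0.21459542 -0.51083231  0.37380926] [[ 0.25131365 -0.96790471  0.00138692]
 [-0.91979613 -0.23837577  0.31169227]
 [-0.3013578  -0.07960821 -0.95018209]]
```

Emit:
play_rows:
  targets: "0.33 -0.16 0.03 0; 0.66 -0.31 0.06 0; 1 -0.47 0.1 0; 1 -0.47 0.1 0"
  claw: 1

```text
time_s: 1.4
tool_pos: [0.2299, -0.4567, 0.229]
eef_rot: [-179.8, -0.3, 15.2]
contact_force: [0.9, 0.4, 0.5]
opening: 0.0852
grip_force: 0.0
```

Emit:
play_rows:
  targets: "0.33 -0.16 0.03 0; 0.66 -0.31 0.06 0; 1 -0.47 0.1 0; 1 -0.47 0.1 0"

```text
time_s: 1.8
tool_pos: [0.3139, -0.3857, 0.219]
eef_rot: [-179.8, -0.2, 15.2]
contact_force: [-1.0, 0.8, 0.5]
opening: 0.0854
grip_force: 0.0
```

Emit:
play_rows:
  targets: "0.33 -0.16 0.03 0; 0.66 -0.31 0.06 0; 1 -0.47 0.1 0; 1 -0.47 0.1 0"

```text
time_s: 2.2
tool_pos: [0.3981, -0.3148, 0.209]
eef_rot: [-179.8, -0.2, 15.2]
contact_force: [0.2, -0.2, 0.6]
opening: 0.0856
grip_force: 0.0
```

Emit:
play_rows:
  targets: "0.3 -0.16 0 0; 0.6 -0.31 0 0; 0.9 -0.47 0 0; 0.9 -0.47 0 0"

```text
time_s: 2.6
tool_pos: [0.4723, -0.2473, 0.2095]
eef_rot: [-179.9, -0.2, 15.1]
contact_force: [0.6, -0.2, -0.5]
opening: 0.0853
grip_force: 0.0
```

```bash
cat >> h.py <<'E'
def shot(tag):
    W=cal("wrist"); im=optics.read_camera("wrist"); cv2.imwrite(f"pics/{tag}.png",im[:,:,::-1]); np.savez(f"pics/{tag}.npz",K=W[0],R=W[1],t=W[2]); return im,W
def load(tag):
    z=np.load(f"pics/{tag}.npz"); return z["K"],z["R"],z["t"]
def goto(p,yaw=None):
    s=arm.get_state(); y0=s["eef_rot"][2]; a=np.radians(y0); d=np.array(p)-s["tool_pos"]
    T=np.array([[np.cos(a),np.sin(a),0],[np.sin(a),-np.cos(a),0],[0,0,-1]])
    turn=0 if yaw is None else -(((yaw-y0+90)%180)-90)/45
    print("t",round(s["time_s"],2),"at",s["tool_pos"].round(4),"rot",s["eef_rot"].round(2),"q7",s["q"][6].round(1),"shift",(T@d*10).round(3),"turn",round(turn,3))
E
python3 - <<'E'
from h import *
im,W=shot("w1"); print(arm.tip_extent); goto([.457,-.235,.15])
E
```

```text
0.008
t 2.65 at [ 0.4701 -0.2502  0.2093] rot [-1.7997e+02 -5.0000e-02  1.4890e+01] q7 -52.8 shift [-0.087 -0.181  0.593] turn 0
```

View pics/w1.png

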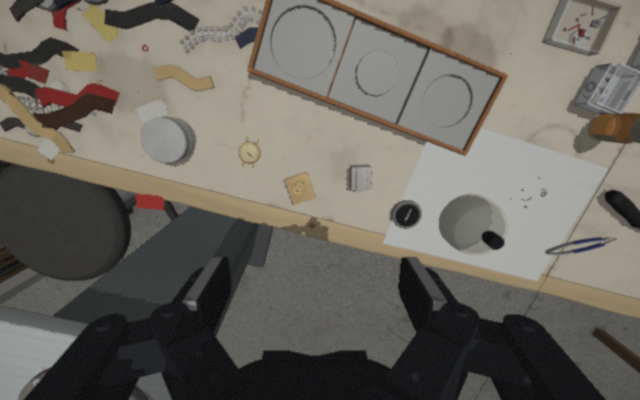

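Run:
```python
from h import *
im=cv2.imread("pics/w1.png"); cv2.imwrite("pics/w1c.png",cv2.resize(im[110:260,220:420],None,fx=4,fy=4,interpolation=2))
W=load("w1")
P=dict(jar=((165,137),.032),brass=((300,188),.01),gold=((250,151),.01),steel=((361,176),.019),chrono=((406,212),.01),knob=((493,240),.06),jw=((303,43),.012),ped=((377,72),.014),hw=((446,100),.012))
for n,(u,z) in P.items(): print(n,plane(*W,u,z)[0].round(4))
```

```text
jar [ 0.4781 -0.0823  0.032 ]
brass [ 0.4551 -0.2328  0.01  ]
gold [ 0.4825 -0.1672  0.01  ]
steel [ 0.4893 -0.296   0.019 ]
chrono [ 0.4593 -0.3644  0.01  ]
knob [ 0.4667 -0.4443  0.06  ]
jw [ 0.6042 -0.1983  0.012 ]
ped [ 0.5977 -0.2793  0.014 ]
hw [ 0.591  -0.3599  0.012 ]
```

View pics/w1c.png

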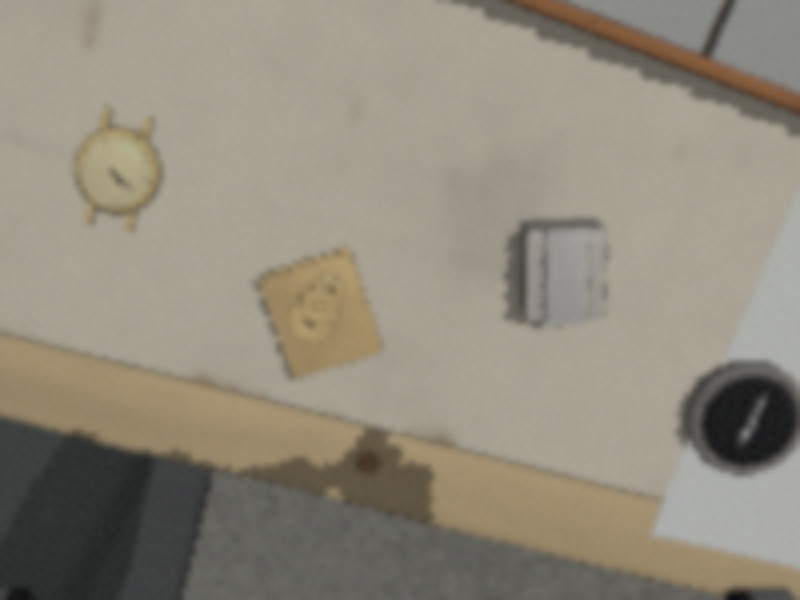

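Run:
```python
from h import *
W=load("w1")
c=np.array([(257,278),(349,250),(383,348),(293,380)])/4+np.array([219.6,109.6])
X=plane(*W,c,.010)[:,:2]; print(X.round(4),X.mean(0))
for i in range(4):
    e=X[(i+1)%4]-X[i]; print(np.linalg.norm(e).round(4),np.degrees(np.arctan2(e[1],e[0])).round(1))
goto([.456,-.234,.15])
```

```text
[[ 0.4606 -0.2119]
 [ 0.4757 -0.2358]
 [ 0.4495 -0.2531]
 [ 0.4328 -0.2295]] [ 0.45466814 -0.23256471]
0.0283 -57.8
0.0314 -146.5
0.0289 125.5
0.033 32.4
t 2.65 at [ 0.4701 -0.2502  0.2093] rot [-1.7997e+02 -5.0000e-02  1.4890e+01] q7 -52.8 shift [-0.094 -0.193  0.593] turn 0
```

Emit:
play_rows:
  targets: "-0.05 -0.1 0.25 -0.15; -0.1 -0.2 0.5 -0.3; -0.1 -0.2 0.79 -0.4; -0.1 -0.2 0.79 -0.4; -0.1 -0.2 0.79 -0.4; -0.1 -0.2 0.79 -0.4"
  claw: 0.6

```text
time_s: 3.25
tool_pos: [0.4548, -0.2368, 0.132]
eef_rot: [179.8, -0.1, 32.4]
contact_force: [0.4, 0.1, -0.7]
opening: 0.0512
grip_force: 0.0
```

Run:
```python
from h import *
im,W=shot("w2"); goto([.456,-.234,.13],33)
print([(d["at"],d["score"]) for d in finder.find_in("brass_movement","wrist")])
c=proj(*W,[.456,-.234,.01])[0]; print(c)
x,y=(c-[75,60]).astype(int); print(x,y)
cv2.imwrite("pics/w2c.png",cv2.resize(im[y:y+110,x:x+150,::-1],None,fx=5,fy=5,interpolation=2))
```

```text
t 3.3 at [ 0.4551 -0.2366  0.1321] rot [ 1.798e+02 -9.000e-02  3.249e+01] q7 -37.8 shift [ 0.022 -0.017  0.021] turn -0.011
[([192.5, 309.9], 0.88), ([200.7, 387.3], 0.64)]
[313.65705849 194.22164955]
238 134
```

View pics/w2c.png

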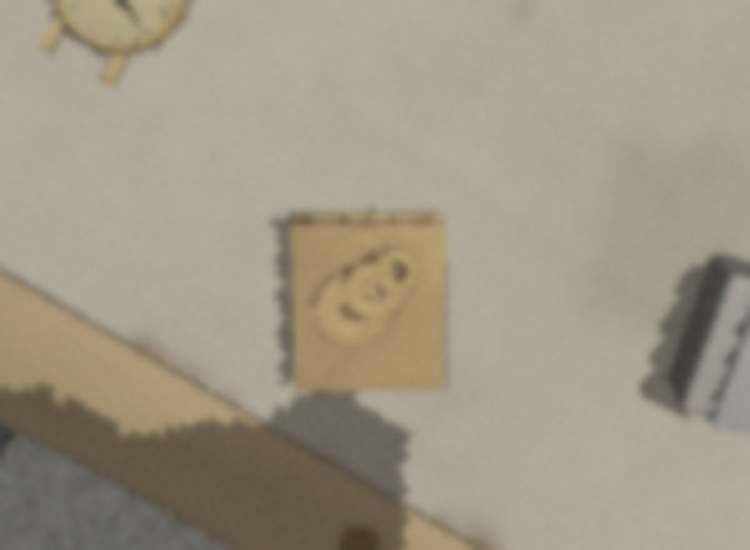

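Run:
```python
from h import *
W=load("w2");W1=load("w1")
c=np.array([(292,224),(444,224),(444,388),(292,388)])/5+np.array([237.6,133.6])
X=plane(*W,c,.010); print(X.round(4),X.mean(0))
c1=(np.array([(257,278),(349,250),(383,348),(293,380)])/4+np.array([219.6,109.6])).mean(0)
print(tri([(*W,c.mean(0)),(*W1,c1)]))
m=X.mean(0); goto([m[0],m[1],.0115],32.5)
```

```text
[[ 0.46   -0.2127  0.01  ]
 [ 0.4747 -0.2357  0.01  ]
 [ 0.4484 -0.2529  0.01  ]
 [ 0.4333 -0.2289  0.01  ]] [ 0.45409242 -0.23255055  0.01      ]
[ 0.45424817 -0.23255892  0.00865764]
t 3.35 at [ 0.4551 -0.2363  0.132 ] rot [ 1.7982e+02 -8.0000e-02  3.2520e+01] q7 -37.8 shift [ 0.012 -0.036  1.205] turn 0.0
```

Emit:
play_rows:
  targets: "0.01 -0.04 0.4 0; 0.01 -0.04 0.8 0; 0.01 -0.04 1 0; 0.01 -0.04 1 0; 0.01 -0.04 1 0"

```text
time_s: 3.85
tool_pos: [0.4537, -0.2318, 0.0314]
eef_rot: [179.9, -0.1, 32.6]
contact_force: [0.4, -0.3, 0.7]
opening: 0.0516
grip_force: 0.0
```

Run:
```python
from h import *
goto([.4541,-.2326,.0135],32.5); im,W=shot("w3")
s=optics.read_camera("side"); a=s[185:255,215:305,::-1]
a=cv2.resize(a,(720,560),interpolation=2); cv2.imwrite("pics/d3.png",a)
```

```text
t 3.85 at [ 0.4537 -0.2318  0.0314] rot [ 1.7991e+02 -5.0000e-02  3.2590e+01] q7 -40.8 shift [-0.001  0.009  0.179] turn 0.002
```

View pics/d3.png

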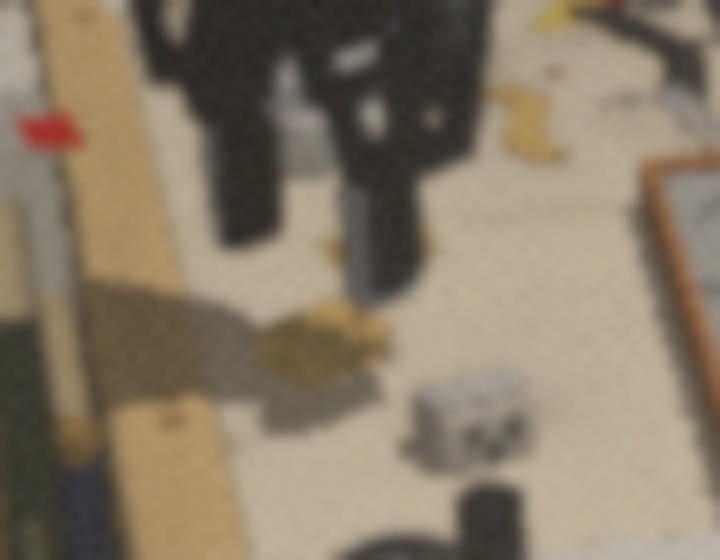

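Run:
```python
from h import *
D=cal("side")
for z in (.015,.02,.025,.03,.035): print(z,((proj(*D,[[.470,-.258,z],[.4375,-.2062,z]])-[214.6,184.6])*8).round(0).tolist())
```

```text
0.015 [[392.0, 344.0], [253.0, 280.0]]
0.02 [[391.0, 327.0], [252.0, 264.0]]
0.025 [[390.0, 311.0], [251.0, 248.0]]
0.03 [[389.0, 295.0], [250.0, 232.0]]
0.035 [[388.0, 278.0], [248.0, 217.0]]
```

Emit:
play_rows:
  targets: "0 0.01 0.12 0; 0 0.01 0.23 0; 0 0.01 0.23 0; 0 0.01 0.23 0"

```text
time_s: 4.35
tool_pos: [0.4526, -0.2318, 0.0067]
eef_rot: [-179.9, 0.0, 32.6]
contact_force: [-0.1, 0.9, -0.2]
opening: 0.0511
grip_force: 0.0
```

Emit:
play_rows:
  targets: "0 0 0 0; 0 0 0 0; 0 0 0 0; 0 0 0 0; 0 0 0 0; 0 0 0 0"
  claw: 0
  force: 25

```text
time_s: 4.95
tool_pos: [0.4539, -0.2323, 0.008]
eef_rot: [179.9, -0.0, 32.6]
contact_force: [-1.1, 0.7, 5.4]
opening: 0.0269
grip_force: 27.5
```

Emit:
play_rows:
  targets: "0 0 -0.1 0; 0 0 -0.3 0; 0 0 -0.6 0; 0 0 -1 0; 0 0 -1 0"

```text
time_s: 5.45
tool_pos: [0.457, -0.2337, 0.1127]
eef_rot: [179.4, -0.3, 32.6]
contact_force: [0.4, -0.1, -0.2]
opening: 0.0273
grip_force: 24.8
```

Emit:
play_rows:
  targets: "0.1 0.1 0 0; 0.25 0.3 0 0; 0.4 0.5 0 0; 0.55 0.7 0 0; 0.6 0.7 0 0; 0.6 0.7 0 0"

```text
time_s: 6.05
tool_pos: [0.5412, -0.2574, 0.1062]
eef_rot: [-179.9, 0.0, 32.7]
contact_force: [-0.3, 0.3, -0.6]
opening: 0.0268
grip_force: 24.8
```

Run:
```python
from h import *
im,W=shot("w4"); goto([.598,-.280,.108])
for z,n,p in ((.014,"ped",(.598,-.280)),(.012,"jw",(.605,-.1985)),(.012,"hw",(.591,-.361))): print(n,proj(*W,[*p,z]).round(0))
cv2.imwrite("pics/w4c.png",cv2.resize(im[:260,100:560,::-1],(796,450),interpolation=2))
```

```text
t 6.1 at [ 0.5404 -0.2576  0.1064] rot [-1.7985e+02  7.0000e-02  3.2660e+01] q7 -40.7 shift [ 0.364  0.499 -0.016] turn 0
ped [[380. 164.]]
jw [[296.  97.]]
hw [[452. 222.]]
```

View pics/w4c.png

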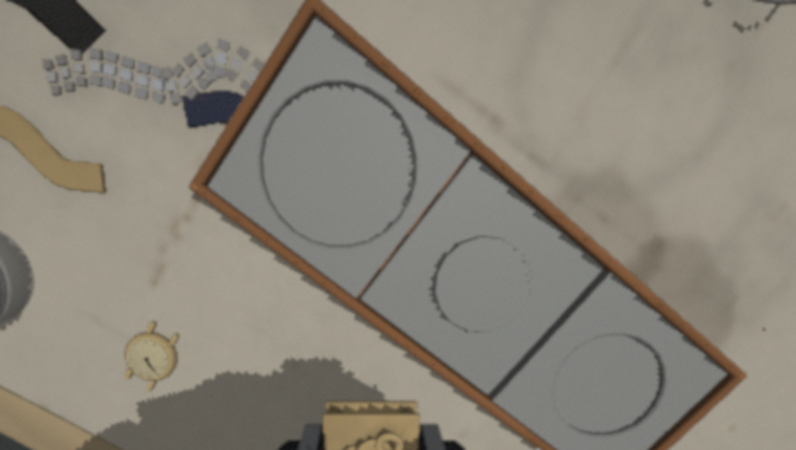

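Run:
```python
from h import *
W=load("w4"); f=lambda x,y:(99.8+x/1.7304,y/1.7304-.2)
A=plane(*W,f(338.5,164.5),.012)[0];B=plane(*W,f(482,284),.014)[0];C=plane(*W,f(608,384),.012)[0]
print(A,B,C,np.linalg.norm(A-B),np.linalg.norm(B-C))
m=(A+B+C)/3; u=(A-C)/np.linalg.norm(A-C); print("mid",m,"jar",m+.082*u,"head",m-.082*u,np.degrees(np.arctan2(-u[0],u[1])))
goto([*m[:2],.04])
```

```text
[ 0.60582574 -0.19741096  0.012     ] [ 0.59750383 -0.27863468  0.014     ] [ 0.59091057 -0.36000432  0.012     ] 0.08167341437798831 0.08166081382350723
mid [ 0.59808005 -0.27868332  0.01266667] jar [ 0.6055707  -0.19702617  0.01266667] head [ 0.5905894  -0.36034047  0.01266667] -5.2412423754001125
t 6.1 at [ 0.5404 -0.2576  0.1064] rot [-1.7985e+02  7.0000e-02  3.2660e+01] q7 -40.7 shift [0.371 0.489 0.664] turn 0
```

Emit:
play_rows:
  targets: "0.1 0.12 0 0; 0.2 0.25 0 0; 0.3 0.4 0.1 0; 0.37 0.49 0.3 0; 0.37 0.49 0.5 0; 0.37 0.49 0.65 0; 0.37 0.49 0.65 0; 0.37 0.49 0.65 0"

```text
time_s: 6.9
tool_pos: [0.5983, -0.28, 0.0424]
eef_rot: [-180.0, 0.0, 32.6]
contact_force: [-0.3, -0.3, 0.1]
opening: 0.0271
grip_force: 24.9
```

Run:
```python
from h import *
for i in range(3): goto([.598,-.2792,.023]); optics.read_camera("side")
```

```text
t 6.9 at [ 0.5983 -0.28    0.0424] rot [-1.7997e+02  3.0000e-02  3.2600e+01] q7 -41.7 shift [ 0.002 -0.008  0.194] turn 0
t 6.95 at [ 0.5992 -0.2802  0.0433] rot [ 1.7994e+02 -4.0000e-02  3.2600e+01] q7 -41.7 shift [-0.004 -0.015  0.203] turn 0
t 7.0 at [ 0.5996 -0.2804  0.0438] rot [ 1.7989e+02 -7.0000e-02  3.2600e+01] q7 -41.7 shift [-0.007 -0.019  0.208] turn 0
```

Emit:
play_rows:
  targets: "0 -0.01 0.05 0; 0 -0.01 0.1 0; 0 -0.01 0.15 0; 0 -0.01 0.18 0; 0 -0.01 0.19 0; 0 -0.01 0.19 0; 0 -0.01 0.19 0"

```text
time_s: 7.75
tool_pos: [0.5986, -0.2793, 0.0234]
eef_rot: [180.0, -0.0, 32.6]
contact_force: [-0.0, 0.5, -0.6]
opening: 0.0271
grip_force: 24.9
```

Emit:
play_rows:
  targets: "0 0 0.01 0; 0 0 0.02 0; 0 0 0.02 0; 0 0 0.02 0"

```text
time_s: 8.15
tool_pos: [0.5988, -0.2794, 0.0221]
eef_rot: [180.0, -0.0, 32.6]
contact_force: [-1.3, -0.2, 4.5]
opening: 0.0266
grip_force: 27.0
```

Emit:
play_rows:
  targets: "0 0 0 0; 0 0 0 0; 0 0 0 0; 0 0 0 0"
  claw: 0.5

```text
time_s: 8.55
tool_pos: [0.5983, -0.2792, 0.0209]
eef_rot: [-180.0, 0.0, 32.6]
contact_force: [0.2, -0.9, 0.1]
opening: 0.0426
grip_force: 0.0
```

Emit:
play_rows:
  targets: "0 0 -0.2 0; 0 0 -0.5 0; 0 0 -0.8 0; 0 0 -1 0; 0 0 -1 0"

```text
time_s: 9.05
tool_pos: [0.6011, -0.2801, 0.1254]
eef_rot: [179.6, -0.3, 32.6]
contact_force: [0.7, 0.1, 0.6]
opening: 0.0429
grip_force: 0.0
```

Run:
```python
from h import *
im,W=shot("w5"); goto([.5,-.35,.13],-5)
c=proj(*W,[.598,-.279,.014])[0]; print(c); x,y=(c-[80,60]).astype(int)
cv2.imwrite("pics/w5c.png",cv2.resize(im[y:y+120,x:x+160,::-1],None,fx=5,fy=5,interpolation=2)); print(x,y)
```

```text
t 9.1 at [ 0.5996 -0.2796  0.123 ] rot [ 1.7982e+02 -1.2000e-01  3.2600e+01] q7 -40.7 shift [-1.219  0.056 -0.07 ] turn 0.836
[312.29226539 202.97883872]
232 142
```

View pics/w5c.png

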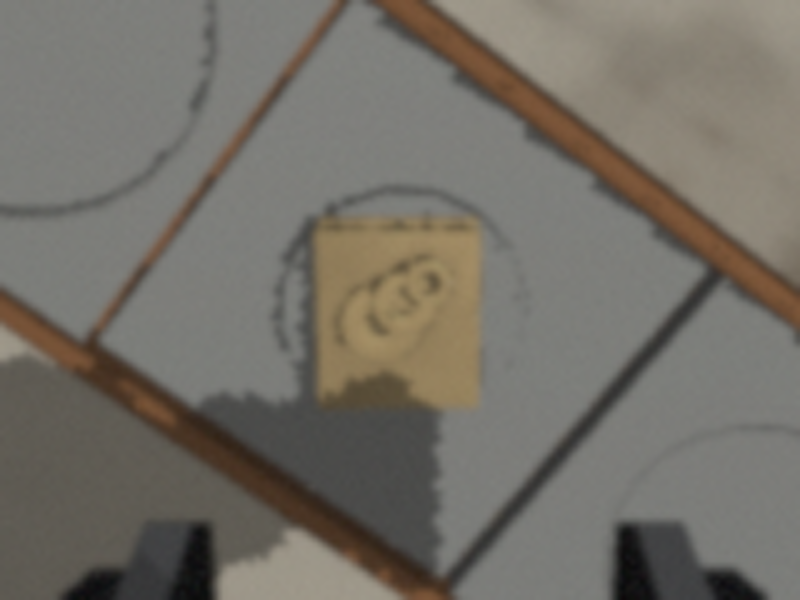

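Emit:
play_rows:
  targets: "-0.3 0 0 0; -0.6 0 0 0; -0.83 0 0 0; -0.83 0 0 0"

```text
time_s: 9.5
tool_pos: [0.5231, -0.3279, 0.1189]
eef_rot: [-179.8, 0.4, 32.2]
contact_force: [-0.3, -0.4, -0.3]
opening: 0.0428
grip_force: 0.0
```

Emit:
play_rows:
  targets: "-0.3 0 0 -0.15; -0.6 -0.02 0 -0.3; -0.83 -0.03 0 -0.45; -0.83 -0.03 0 -0.5; -0.83 -0.03 0 -0.5; -0.83 -0.03 0 -0.5"
  claw: 0.65

```text
time_s: 10.1
tool_pos: [0.4577, -0.3647, 0.1204]
eef_rot: [-179.9, -0.1, 55.1]
contact_force: [0.8, -0.8, -0.1]
opening: 0.0554
grip_force: 0.0
```

Run:
```python
from h import *
im,W=shot("w6"); goto([.458,-.366,.12])
m=finder.masks_of("chrono_head","wrist")
for d in m: print(d["score"],d["at"],plane(*W,d["at"][::-1],.01)[0].round(4), cv2.minEnclosingCircle(np.argwhere(d["region"])[:,::-1].astype(np.float32)))
for d in finder.find_in("dust_dome","wrist"): print("dome",d)
cv2.imwrite("pics/w6c.png",cv2.resize(im[100:330,180:480,::-1],None,fx=2.6,fy=2.6,interpolation=2))
```

```text
t 10.15 at [ 0.4579 -0.3647  0.1206] rot [-1.7995e+02 -7.0000e-02  5.5180e+01] q7 -6.4 shift [-0.011  0.008  0.006] turn 0
0.55 [204.6, 319.4] [ 0.4582 -0.3687  0.01  ] ((316.4779357910156, 202.81996154785156), 20.329383850097656)
0.31 [114.9, 295.3] [ 0.4855 -0.295   0.01  ] ((297.0, 116.5), 21.59292221069336)
dome {'at': [255.1, 360.9], 'score': 0.73}
```

View pics/w6c.png

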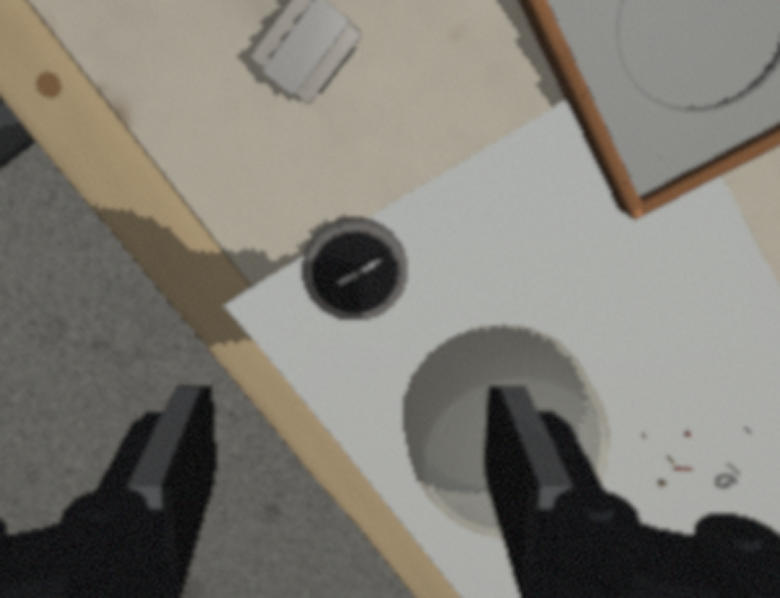

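Run:
```python
from h import *
W=load("w6"); X=plane(*W,(316.2,202.8),.009)[0]; print(X, tri([(*W,(316.2,202.8)),(*load("w1"),(406,212.5))]))
goto([X[0],X[1],.0095])
```

```text
[ 0.45664418 -0.36594005  0.009     ] [ 0.45520375 -0.36903937 -0.00128977]
t 10.25 at [ 0.4579 -0.365   0.1209] rot [-1.7998e+02 -4.0000e-02  5.5190e+01] q7 -6.4 shift [-0.015 -0.005  1.114] turn 0
```

Emit:
play_rows:
  targets: "-0.01 0 0.4 0; -0.02 0 0.8 0; -0.02 0 0.9 0; -0.02 0 0.9 0; -0.02 0 0.9 0"

```text
time_s: 10.75
tool_pos: [0.4575, -0.3682, 0.0328]
eef_rot: [179.8, -0.0, 55.1]
contact_force: [0.6, -0.3, 0.4]
opening: 0.0556
grip_force: 0.0
```

Emit:
play_rows:
  targets: "0 0 0.1 0; 0 0 0.21 0; 0 0 0.21 0; 0 0 0.21 0; 0 0 0.21 0"

```text
time_s: 11.25
tool_pos: [0.4561, -0.368, 0.0106]
eef_rot: [180.0, 0.0, 55.1]
contact_force: [-0.4, -0.3, 0.3]
opening: 0.0554
grip_force: 0.0
```

Run:
```python
from h import *
goto([.4566,-.3659,.0095]); optics.read_camera("side");goto([.4566,-.3659,.0095])
```

```text
t 11.25 at [ 0.4561 -0.368   0.0106] rot [179.97   0.    55.1 ] q7 -8.7 shift [ 0.02  -0.007  0.011] turn 0
t 11.3 at [ 0.4561 -0.368   0.0107] rot [179.96   0.    55.1 ] q7 -8.7 shift [ 0.02  -0.008  0.012] turn 0
```

Emit:
play_rows:
  targets: "0.02 0 0.01 0; 0.02 0 0.01 0; 0.02 0 0.01 0"

```text
time_s: 11.6
tool_pos: [0.4571, -0.366, 0.0094]
eef_rot: [180.0, -0.0, 55.1]
contact_force: [-0.8, 0.0, 0.1]
opening: 0.0556
grip_force: 0.0
```

Emit:
play_rows:
  targets: "0 0 0 0; 0 0 0 0; 0 0 0 0; 0 0 0 0; 0 0 0 0; 0 0 0 0"
  claw: 0
  force: 25

```text
time_s: 12.2
tool_pos: [0.4571, -0.3663, 0.0096]
eef_rot: [180.0, 0.0, 55.1]
contact_force: [-0.4, -0.3, 3.1]
opening: 0.0337
grip_force: 25.1
```

Emit:
play_rows:
  targets: "0 0 -0.05 0; 0 0 -0.1 0; 0 0 -0.3 0; 0 0 -0.5 0; 0 0 -0.7 0; 0 0 -0.7 0; 0 0 -0.7 0"

```text
time_s: 12.9
tool_pos: [0.457, -0.3662, 0.0793]
eef_rot: [180.0, 0.0, 55.1]
contact_force: [0.1, 0.9, -1.6]
opening: 0.0338
grip_force: 24.9
```

Run:
```python
from h import *
goto([.5906,-.3603,.08],55)
```

```text
t 12.9 at [ 0.457  -0.3662  0.0793] rot [1.7997e+02 1.0000e-02 5.5100e+01] q7 -7.3 shift [ 0.812  1.062 -0.007] turn 0.002
```

Run:
```python
from h import *
im,W=shot("w7"); s=optics.read_camera("side"); goto([.5906,-.3603,.08],55)
D=cal("side"); c=proj(*D,[.457,-.366,.075])[0]; print(c); x,y=(c-[45,40]).astype(int)
a=cv2.resize(im[180:400,180:460,::-1],(509,400),interpolation=2); b=cv2.resize(s[y:y+120,x:x+85,::-1],(283,400),interpolation=2)
cv2.imwrite("pics/w7c.png",np.hstack([a,b]))
print(proj(*W,[[.457,-.366,z] for z in (.08,.07)]))
```

```text
t 13.0 at [ 0.4561 -0.3656  0.078 ] rot [-179.86   -0.     55.1 ] q7 -7.3 shift [ 0.813  1.073 -0.02 ] turn 0.002
[263.77854985 224.18199316]
[[317.53560596 267.45095253]
 [317.31808249 257.92289568]]
```

View pics/w7c.png

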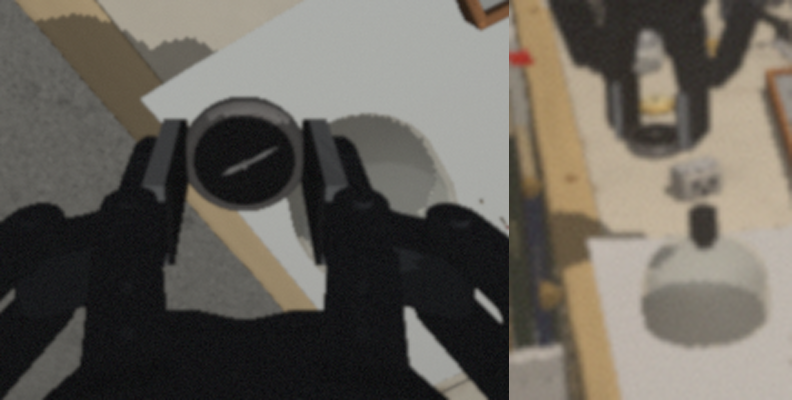

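Emit:
play_rows:
  targets: "0.1 0.12 0 0; 0.2 0.27 0 0; 0.3 0.4 0 0; 0.4 0.53 0 0; 0.4 0.53 0 0"

```text
time_s: 13.5
tool_pos: [0.5251, -0.3616, 0.0777]
eef_rot: [-179.9, -0.1, 55.3]
contact_force: [-0.4, 1.2, -1.2]
opening: 0.0339
grip_force: 25.0
```

Emit:
play_rows:
  targets: "0.1 0.12 0 0.15; 0.2 0.27 0 0.3; 0.3 0.4 0 0.45; 0.41 0.54 0 0.6; 0.41 0.54 0 0.65; 0.41 0.54 0 0.65; 0.41 0.54 0 0.65"

```text
time_s: 14.2
tool_pos: [0.5895, -0.3614, 0.0783]
eef_rot: [-179.9, 0.1, 25.9]
contact_force: [-0.3, -0.1, -0.1]
opening: 0.0339
grip_force: 25.0
```

Run:
```python
from h import *
goto([.5906,-.3603,.0185]); im,W=shot("w8")
cv2.imwrite("pics/w8c.png",cv2.resize(im[120:330,180:480,::-1],None,fx=2.6,fy=2.6,interpolation=2))
```

```text
t 14.2 at [ 0.5895 -0.3614  0.0783] rot [-1.7992e+02  1.3000e-01  2.5860e+01] q7 -39.8 shift [ 0.015 -0.005  0.598] turn 0
```

View pics/w8c.png

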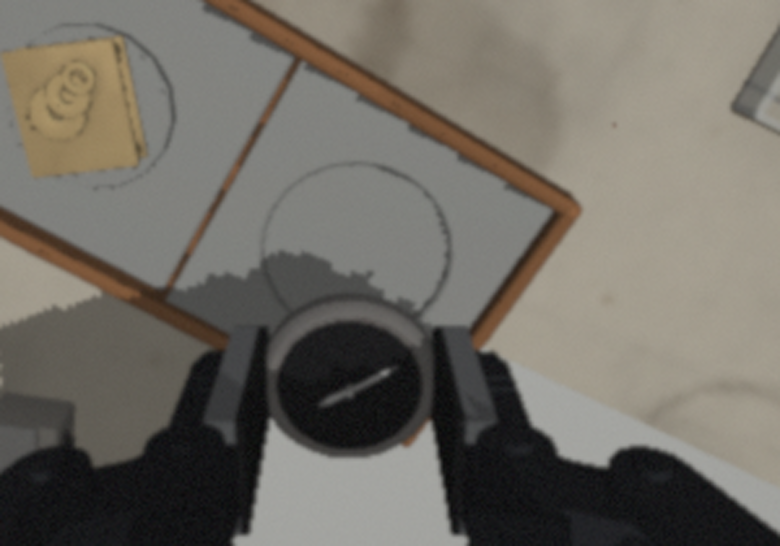

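Run:
```python
from h import *
W=load("w8"); X=plane(*W,[(316.6,218.2),(179.7+262/2.6,218.2),(179.7+451/2.6,218.2),(316.6,119.7+162/2.6)],.012); print(X.round(4))
goto([*X[0][:2],.03]); optics.read_camera("side"); goto([*X[0][:2],.03])
```

```text
[[ 0.5898 -0.3612  0.012 ]
 [ 0.5782 -0.3373  0.012 ]
 [ 0.6015 -0.3854  0.012 ]
 [ 0.6145 -0.3492  0.012 ]]
t 14.25 at [ 0.5896 -0.3615  0.0786] rot [-1.7994e+02  1.0000e-01  2.5830e+01] q7 -39.8 shift [ 0.003 -0.001  0.486] turn 0
t 14.3 at [ 0.5899 -0.3615  0.0788] rot [-1.7996e+02  7.0000e-02  2.5830e+01] q7 -39.8 shift [ 0.001 -0.002  0.488] turn 0
```

Emit:
play_rows:
  targets: "0 0 0.1 0; 0 0 0.3 0; 0 0 0.45 0; 0 0 0.53 0; 0 0 0.57 0; 0 0 0.57 0; 0 0 0.57 0"

```text
time_s: 15.0
tool_pos: [0.5917, -0.3612, 0.023]
eef_rot: [179.9, -0.0, 25.9]
contact_force: [-0.4, -0.6, 0.5]
opening: 0.0335
grip_force: 25.0
```

Emit:
play_rows:
  targets: "0 0 0.01 0; 0 0 0.02 0; 0 0 0.03 0; 0 0 0.03 0; 0 0 0.03 0"

```text
time_s: 15.5
tool_pos: [0.5911, -0.3609, 0.0193]
eef_rot: [180.0, 0.0, 25.9]
contact_force: [-0.6, 0.4, -1.0]
opening: 0.0334
grip_force: 25.0
```

Emit:
play_rows:
  targets: "0 0 0.005 0; 0 0 0.01 0; 0 0 0.015 0; 0 0 0.015 0; 0 0 0.015 0"

```text
time_s: 16.0
tool_pos: [0.5912, -0.361, 0.0182]
eef_rot: [180.0, -0.0, 25.9]
contact_force: [-1.4, 0.6, 2.2]
opening: 0.034
grip_force: 25.4
```

Contact at about the expected height; release gently and rise.

Emit:
play_rows:
  targets: "0 0 0 0; 0 0 0 0; 0 0 0 0; 0 0 0 0"
  claw: 0.52

```text
time_s: 16.4
tool_pos: [0.5914, -0.3615, 0.0181]
eef_rot: [179.9, -0.0, 25.8]
contact_force: [0.1, -1.8, 1.4]
opening: 0.0447
grip_force: 1.0
```

Emit:
play_rows:
  targets: "0 0 -0.1 0; 0 0 -0.4 0; 0 0 -0.8 0; 0 0 -1 0; 0 0 -1 0"

```text
time_s: 16.9
tool_pos: [0.5938, -0.3613, 0.1229]
eef_rot: [179.7, -0.3, 25.9]
contact_force: [0.5, -1.1, 0.7]
opening: 0.0445
grip_force: 0.0
```

Run:
```python
from h import *
im,W=shot("w9"); goto([.476,-.08,.15])
m=finder.masks_of("chrono_head","wrist")
for d in m: print(d["score"],d["at"],plane(*W,d["at"][::-1],.0185)[0].round(4), cv2.minEnclosingCircle(np.argwhere(d["region"])[:,::-1].astype(np.float32)))
print(proj(*W,[.590,-.361,.0185]))
```

```text
t 16.95 at [ 0.5923 -0.3606  0.12  ] rot [ 1.7987e+02 -1.5000e-01  2.5890e+01] q7 -39.5 shift [ 0.179 -3.032 -0.3  ] turn 0
0.96 [207.2, 311.8] [ 0.5891 -0.3601  0.0185] ((311.8402404785156, 206.10995483398438), 21.002666473388672)
0.18 [217.2, 67.9] [ 0.4891 -0.1734  0.0185] ((70.5, 215.5), 18.828269958496094)
[[313.13157086 206.75634871]]
```

Emit:
play_rows:
  targets: "0.02 -0.4 -0.03 0; 0.05 -0.8 -0.06 0; 0.06 -1 -0.1 0; 0.06 -1 -0.1 0"
  claw: 0.82

```text
time_s: 17.4
tool_pos: [0.5516, -0.2628, 0.1264]
eef_rot: [-179.7, 0.1, 26.2]
contact_force: [-0.1, -0.4, -0.3]
opening: 0.0699
grip_force: 0.0
```

Emit:
play_rows:
  targets: "0.02 -0.4 -0.03 0; 0.05 -0.8 -0.06 0; 0.06 -1 -0.1 0; 0.06 -1 -0.1 0"

```text
time_s: 17.8
tool_pos: [0.5137, -0.1724, 0.1369]
eef_rot: [-179.8, 0.1, 26.1]
contact_force: [0.9, 0.3, -0.2]
opening: 0.0699
grip_force: 0.0
```

Emit:
play_rows:
  targets: "0.02 -0.4 -0.03 0; 0.05 -0.8 -0.06 0; 0.06 -1 -0.1 0; 0.06 -1 -0.1 0; 0.06 -1 -0.1 0"

```text
time_s: 18.3
tool_pos: [0.4769, -0.0851, 0.1472]
eef_rot: [179.9, 0.0, 25.8]
contact_force: [-0.2, -1.0, 0.7]
opening: 0.0703
grip_force: 0.0
```

Run:
```python
from h import *
im,W=shot("w10"); goto([.477,-.08,.12])
m=finder.masks_of("screw_jar","wrist")
for d in m: print(d["score"],d["at"],plane(*W,d["at"][::-1],.032)[0].round(4), cv2.minEnclosingCircle(np.argwhere(d["region"])[:,::-1].astype(np.float32)))
c=proj(*W,[.477,-.08,.03])[0]; print(c); x,y=(c-[90,70]).astype(int); print(x,y)
cv2.imwrite("pics/w10c.png",cv2.resize(im[y:y+140,x:x+180,::-1],None,fx=4,fy=4,interpolation=2))
```

```text
t 18.35 at [ 0.4769 -0.0857  0.1472] rot [1.7995e+02 6.0000e-02 2.5670e+01] q7 -61.5 shift [ 0.026 -0.051  0.272] turn 0
0.95 [2.5, 519.2] [ 0.6776 -0.154   0.032 ] ((526.5, 0.0), 24.500099182128906)
0.93 [196.3, 309.7] [ 0.4765 -0.0793  0.032 ] ((309.1145324707031, 195.6564178466797), 28.801437377929688)
[310.70594364 195.46366051]
220 125
```

View pics/w10c.png

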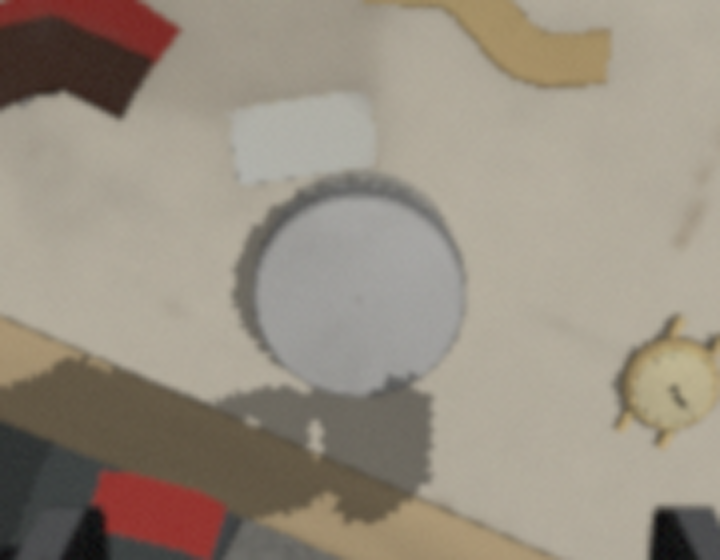

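Run:
```python
from h import *
W=load("w10"); X=plane(*W,(309.7,198.1),.032)[0]; print(X)
goto([*X[:2],.027]); optics.read_camera("side"); goto([*X[:2],.027])
```

```text
[ 0.47494665 -0.08000332  0.032     ]
t 18.4 at [ 0.4769 -0.0857  0.1472] rot [1.7997e+02 5.0000e-02 2.5640e+01] q7 -61.5 shift [ 0.007 -0.06   1.202] turn 0
t 18.45 at [ 0.4768 -0.0855  0.1472] rot [1.7998e+02 5.0000e-02 2.5640e+01] q7 -61.5 shift [ 0.007 -0.058  1.202] turn 0
```

Emit:
play_rows:
  targets: "0.01 -0.06 0.2 0; 0.01 -0.06 0.6 0; 0.01 -0.06 0.9 0; 0.01 -0.06 0.9 0; 0.01 -0.06 0.9 0"

```text
time_s: 18.95
tool_pos: [0.4749, -0.0782, 0.0577]
eef_rot: [-180.0, 0.0, 25.8]
contact_force: [0.3, 0.6, 0.5]
opening: 0.0703
grip_force: 0.0
```

Run:
```python
from h import *
goto([.475,-.080,.027])
```

```text
t 18.95 at [ 0.4749 -0.0782  0.0577] rot [-1.7998e+02  4.0000e-02  2.5770e+01] q7 -64.8 shift [-0.007  0.016  0.307] turn 0
```

Emit:
play_rows:
  targets: "0 0.01 0.1 0; 0 0.01 0.2 0; 0 0.01 0.305 0; 0 0.01 0.305 0; 0 0.01 0.305 0"

```text
time_s: 19.45
tool_pos: [0.4749, -0.0781, 0.027]
eef_rot: [-180.0, 0.0, 25.9]
contact_force: [0.4, -0.2, -0.4]
opening: 0.07
grip_force: 0.0
```

Emit:
play_rows:
  targets: "0 0 0 0; 0 0 0 0; 0 0 0 0; 0 0 0 0; 0 0 0 0; 0 0 0 0; 0 0 0 0"
  claw: 0
  force: 30

```text
time_s: 20.15
tool_pos: [0.476, -0.0786, 0.0282]
eef_rot: [179.9, -0.1, 25.8]
contact_force: [-1.0, -0.1, 5.7]
opening: 0.0461
grip_force: 30.5
```

Emit:
play_rows:
  targets: "0 0 -0.05 0; 0 0 -0.2 0; 0 0 -0.4 0; 0 0 -0.7 0; 0 0 -0.7 0; 0 0 -0.7 0"

```text
time_s: 20.75
tool_pos: [0.4753, -0.0781, 0.0976]
eef_rot: [180.0, -0.0, 25.9]
contact_force: [-0.5, 0.4, -0.5]
opening: 0.0458
grip_force: 31.0
```

Run:
```python
from h import *
goto([.6055,-.1972,.097]);im,W=shot("w11"); goto([.6055,-.1972,.097])
```

```text
t 20.75 at [ 0.4753 -0.0781  0.0976] rot [ 1.7997e+02 -4.0000e-02  2.5850e+01] q7 -63.5 shift [0.652 1.639 0.006] turn 0
t 20.8 at [ 0.4744 -0.078   0.0967] rot [-1.7995e+02  7.0000e-02  2.5860e+01] q7 -63.5 shift [ 0.66   1.644 -0.003] turn 0
```

Emit:
play_rows:
  targets: "0.05 0.12 0 0; 0.12 0.32 0 0; 0.2 0.52 0 0; 0.28 0.7 0 0; 0.33 0.82 0 0; 0.33 0.82 0 0"

```text
time_s: 21.4
tool_pos: [0.5415, -0.1402, 0.0958]
eef_rot: [180.0, 0.1, 25.7]
contact_force: [-0.2, -0.8, -1.5]
opening: 0.0458
grip_force: 31.0
```

Emit:
play_rows:
  targets: "0.05 0.12 0 0; 0.12 0.32 0 0; 0.2 0.52 0 0; 0.28 0.7 0 0; 0.33 0.82 0 0; 0.33 0.82 0 0; 0.33 0.82 0 0"

```text
time_s: 22.1
tool_pos: [0.605, -0.1961, 0.0962]
eef_rot: [-179.9, 0.1, 25.9]
contact_force: [-0.1, 0.9, -0.6]
opening: 0.046
grip_force: 31.0
```

Run:
```python
from h import *
im,W=shot("w12"); goto([.6055,-.1972,.04])
d=[d for d in finder.masks_of("screw_jar","wrist")]
for d in d: print(d["score"],d["at"],plane(*W,d["at"][::-1],.099)[0].round(4))
for d in finder.masks_of("jar_well","wrist"):
    p=np.argwhere(d["region"])[:,::-1]; print(d["score"],d["at"],p.min(0),p.max(0))
cv2.imwrite("pics/w12c.png",cv2.resize(im[80:330,160:480,::-1],None,fx=2.4,fy=2.4,interpolation=2))
```

```text
t 22.15 at [ 0.605  -0.1957  0.0965] rot [-1.7987e+02  8.0000e-02  2.5900e+01] q7 -54.6 shift [-0.002  0.015  0.565] turn 0
0.85 [52.9, 336.6] [ 0.6978 -0.1595  0.099 ]
0.66 [9.7, 185.7] [ 0.6857 -0.0997  0.099 ]
0.61 [300.0, 481.4] [ 0.6259 -0.2829  0.099 ]
0.57 [262.8, 316.2] [ 0.6077 -0.1941  0.099 ]
0.65 [194.4, 316.8] [251 143] [387 242]
```

View pics/w12c.png

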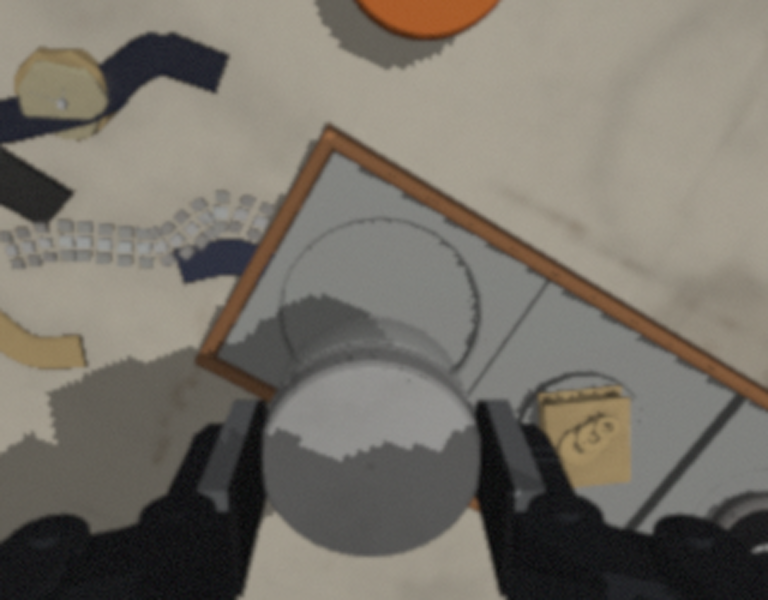

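Run:
```python
from h import *
W=load("w12"); A=plane(*W,(318.2,211.4),.012)[0]; B=plane(*W,(314.5,269.3),.101)[0]; s=arm.get_state()["tool_pos"]; print(A,B)
goto([s[0]+A[0]-B[0],s[1]+A[1]-B[1],.0346]); goto([A[0],A[1],.0346])
```

```text
[ 0.60485468 -0.19774791  0.012     ] [ 0.60503034 -0.19442842  0.101     ]
t 22.25 at [ 0.6053 -0.1957  0.097 ] rot [-1.7992e+02  4.0000e-02  2.5930e+01] q7 -54.6 shift [-0.016  0.029  0.624] turn 0
t 22.25 at [ 0.6053 -0.1957  0.097 ] rot [-1.7992e+02  4.0000e-02  2.5930e+01] q7 -54.6 shift [-0.013  0.016  0.624] turn 0
```

Emit:
play_rows:
  targets: "-0.01 0.02 0.1 0; -0.01 0.02 0.3 0; -0.01 0.02 0.45 0; -0.01 0.02 0.55 0; -0.01 0.02 0.59 0; -0.01 0.02 0.59 0; -0.01 0.02 0.59 0"

```text
time_s: 22.95
tool_pos: [0.6067, -0.1993, 0.0389]
eef_rot: [180.0, -0.1, 25.9]
contact_force: [0.7, 0.4, -1.1]
opening: 0.0461
grip_force: 31.0
```

Emit:
play_rows:
  targets: "0 0 0.01 0; 0 0 0.02 0; 0 0 0.03 0; 0 0 0.03 0; 0 0 0.03 0"

```text
time_s: 23.45
tool_pos: [0.6062, -0.1993, 0.0354]
eef_rot: [180.0, -0.0, 25.8]
contact_force: [-0.0, -0.7, -1.1]
opening: 0.0459
grip_force: 31.1
```

Emit:
play_rows:
  targets: "0 0 0.005 0; 0 0 0.01 0; 0 0 0.015 0; 0 0 0.015 0; 0 0 0.015 0"

```text
time_s: 23.95
tool_pos: [0.6062, -0.1993, 0.0353]
eef_rot: [180.0, -0.0, 25.8]
contact_force: [-2.7, 0.3, 5.9]
opening: 0.0462
grip_force: 31.9
```

Emit:
play_rows:
  targets: "0 0 0 0; 0 0 0 0; 0 0 0 0; 0 0 0 0"
  claw: 0.72

```text
time_s: 24.35
tool_pos: [0.606, -0.1991, 0.0334]
eef_rot: [-180.0, 0.0, 25.9]
contact_force: [0.2, 0.0, -0.2]
opening: 0.0615
grip_force: 0.0
```

Emit:
play_rows:
  targets: "0 0 -0.1 0; 0 0 -0.4 0; 0 0 -0.8 0; 0 0 -1 0; 0 0 -1 0; 0 0 -1 0"

```text
time_s: 24.95
tool_pos: [0.6062, -0.1992, 0.1344]
eef_rot: [180.0, -0.0, 25.9]
contact_force: [-0.6, 0.6, -0.3]
opening: 0.0619
grip_force: 0.0
```

Run:
```python
from h import *
im,W=shot("w13")
for d in finder.masks_of("screw_jar","wrist"):
    c,r=cv2.minEnclosingCircle(np.argwhere(d["region"])[:,::-1].astype(np.float32)); print(d["score"],d["at"],plane(*W,d["at"][::-1],.036)[0].round(4),c,r)
s=optics.read_camera("scene"); S=cal("scene")
for n,z in (("screw_jar",.036),("chrono_head",.0185),("brass_movement",.024),("dust_dome",.03)):
    print(n,[(d["score"],np.round(d["at"]),plane(*S,d["at"][::-1],z)[0].round(4)) for d in finder.find_in(n,"scene")[:3]])
goto([.470,-.444,.14])
```

```text
0.86 [206.2, 316.6] [ 0.6054 -0.2002  0.036 ] (313.865234375, 204.6134796142578) 30.773645401000977
0.78 [62.4, 328.7] [ 0.7082 -0.1599  0.036 ] (328.3891906738281, 62.054054260253906) 36.34778594970703
0.75 [16.7, 197.2] [ 0.6943 -0.0649  0.036 ] (195.0, 10.230769157409668) 38.388492584228516
screw_jar [(0.82, array([187., 306.]), array([ 0.6009, -0.2046,  0.036 ])), (0.77, array([161., 334.]), array([ 0.7037, -0.1786,  0.036 ])), (0.6, array([139., 305.]), array([ 0.6908, -0.0766,  0.036 ]))]
chrono_head [(0.68, array([242., 343.]), array([ 0.581 , -0.3659,  0.0185]))]
brass_movement [(0.63, array([215., 327.]), array([ 0.5949, -0.2912,  0.024 ])), (0.3, array([202., 308.]), array([ 0.583, -0.236,  0.024]))]
dust_dome [(0.73, array([300., 326.]), array([ 0.4654, -0.4551,  0.03  ]))]
t 25.3 at [ 0.6055 -0.1991  0.1327] rot [-1.7992e+02  8.0000e-02  2.5850e+01] q7 -54.0 shift [-2.287  1.613 -0.073] turn 0
```

Emit:
play_rows:
  targets: "-0.25 0.18 -0.05 0; -0.5 0.36 -0.1 0; -0.76 0.54 -0.15 0; -0.76 0.54 -0.15 0; -0.76 0.54 -0.15 0"
  claw: 0.5

```text
time_s: 25.8
tool_pos: [0.5607, -0.282, 0.1485]
eef_rot: [-180.0, 0.0, 25.7]
contact_force: [1.0, 1.2, -0.2]
opening: 0.0426
grip_force: 0.0
```

Emit:
play_rows:
  targets: "-0.25 0.18 0 0; -0.5 0.36 0 0; -0.76 0.54 0 0; -0.76 0.54 0 0; -0.76 0.54 0 0"

```text
time_s: 26.3
tool_pos: [0.5169, -0.3616, 0.1483]
eef_rot: [-179.9, -0.1, 25.9]
contact_force: [0.8, 0.4, -0.7]
opening: 0.0427
grip_force: 0.0
```

Emit:
play_rows:
  targets: "-0.25 0.18 0 0; -0.5 0.36 0 0; -0.76 0.54 0 0; -0.76 0.54 0 0; -0.76 0.54 0 0"

```text
time_s: 26.8
tool_pos: [0.473, -0.4425, 0.1485]
eef_rot: [-179.9, -0.1, 25.9]
contact_force: [0.3, 0.6, 0.4]
opening: 0.0428
grip_force: 0.0
```

Run:
```python
from h import *
im,W=shot("w14"); goto([.469,-.444,.06])
for d in finder.masks_of("dust_dome","wrist"):
    p=np.argwhere(d["region"])[:,::-1]; print(d["score"],d["at"],p.min(0),p.max(0))
c=proj(*W,[.469,-.444,.066])[0]; print("expect knob top",c)
g=im.max(2); x,y=c.astype(int); sub=(g[y-35:y+35,x-35:x+35]<50).astype(np.uint8)
n,l,st,ce=cv2.connectedComponentsWithStats(sub)
for i in range(1,n):
    if st[i][4]>30: print(st[i][:5]+[x-35,y-35,0,0,0],ce[i]+[x-35,y-35])
for r in g[y-30:y+31:3,x-30:x+31:3]: print(*[f"{v:3d}" for v in r])
```

```text
t 26.85 at [ 0.4739 -0.4413  0.1486] rot [-1.799e+02 -1.600e-01  2.607e+01] q7 -27.5 shift [-0.056  0.002  0.886] turn 0
expect knob top [315.84107782 216.48058087]
[307 205  18  23 341] [315.65395894 216.37243402]
 93  99 108 111 110 110 112 113 112 114 114 114 115 115 114 115 115 114 115 110 101
 95 109 109 110 110 112 111 111 112 114 115 116 117 118 115 114 116 115 113 114 107
103 107 109 110 111 113 112 113 112 115 116 118 117 115 116 118 116 116 115 113 112
106 108 111 111 110 113 112 113 113 117 116 118 116 116 116 116 114 114 114 113 112
106 109 110 110 112 113 112 113 115 115 117 117 119 115 117 116 115 115 115 113 115
104 107 109 109 110 112 113 114 114 117 115 117 117 118 117 116 116 114 115 113 113
103 107 108 108 111 111 113 114 113 101  84  96 114 116 117 117 114 114 114 113 112
100 106 106 110 110 113 112 111  77  12  18  19  39 108 114 116 116 114 113 112 121
 97 104 108 109 111 112 112 105  25  22  24  19  19  70 114 114 114 113 112 113 131
 97  99 107 109 110 110 111  85  22  27  28  25  24  49 114 113 114 113 112 119 129
100  98 102 108 109 111 111  78  27  24  28  
[... 178 characters left out ...]
 111 108 105 124 128 141 154
164 139 102  95  98  99 101 102  58  16  19  20  27  86 102 113 125 125 139 150 163
164 165 141 103  98  97  98 100  99  81  51  64  92 107 118 126 129 144 151 163 166
164 165 166 140 106  99  96  99 100  99  98 114 127 127 125 132 149 154 163 165 164
165 166 165 165 160 116 103 100  99  98  96 115 135 139 143 150 160 164 163 165 166
162 164 166 165 165 164 161 148 138 115 118 132 150 156 163 166 164 165 164 163 165
 96 129 161 164 164 165 165 166 164 165 165 164 166 165 164 164 165 164 165 165 164
 90  90  96 114 155 165 164 163 165 163 166 164 165 165 164 164 163 164 165 164 164
 90  89  92  93  99 103 146 163 163 165 163 165 165 165 167 165 163 165 164 166 165
```

Run:
```python
from h import *
W=load("w14")
for z in (.056,.06,.066): print(plane(*W,(315.7,216.4),z)[0])
X=plane(*W,(315.7,216.4),.059)[0]; goto([*X[:2],.0575]); optics.read_camera("side"); goto([*X[:2],.0575])
```

```text
[ 0.46559067 -0.44558604  0.056     ]
[ 0.46695943 -0.4448994   0.06      ]
[ 0.46901257 -0.44386944  0.066     ]
t 26.9 at [ 0.4742 -0.441   0.1487] rot [-1.7991e+02 -1.5000e-01  2.6120e+01] q7 -27.5 shift [-0.086  0.004  0.912] turn 0
t 26.95 at [ 0.4741 -0.4411  0.1488] rot [-1.7993e+02 -1.3000e-01  2.6130e+01] q7 -27.5 shift [-0.084  0.002  0.913] turn 0
```

Emit:
play_rows:
  targets: "-0.08 0 0 0; -0.08 0 0.3 0; -0.08 0 0.55 0; -0.08 0 0.7 0; -0.08 0 0.7 0; -0.08 0 0.7 0"

```text
time_s: 27.55
tool_pos: [0.4648, -0.4479, 0.0794]
eef_rot: [180.0, -0.0, 25.9]
contact_force: [0.3, 0.1, -0.8]
opening: 0.0425
grip_force: 0.0
```

Run:
```python
from h import *
goto([.4666,-.4451,.0575]); optics.read_camera("side"); goto([.4666,-.4451,.0575])
```

```text
t 27.55 at [ 0.4648 -0.4479  0.0794] rot [ 1.7996e+02 -2.0000e-02  2.5880e+01] q7 -27.5 shift [ 0.028 -0.018  0.219] turn 0
t 27.6 at [ 0.4653 -0.4484  0.0802] rot [ 1.7987e+02 -6.0000e-02  2.5870e+01] q7 -27.5 shift [ 0.026 -0.024  0.227] turn 0
```

Emit:
play_rows:
  targets: "0.02 -0.01 0.1 0; 0.02 -0.01 0.2 0; 0.02 -0.01 0.22 0; 0.02 -0.01 0.22 0; 0.02 -0.01 0.22 0"

```text
time_s: 28.1
tool_pos: [0.4657, -0.4463, 0.0568]
eef_rot: [180.0, 0.0, 25.8]
contact_force: [0.1, -1.1, 0.2]
opening: 0.0428
grip_force: 0.0
```

Emit:
play_rows:
  targets: "0 0 0 0; 0 0 0 0; 0 0 0 0; 0 0 0 0; 0 0 0 0; 0 0 0 0"
  claw: 0
  force: 35

```text
time_s: 28.7
tool_pos: [0.466, -0.4465, 0.0572]
eef_rot: [179.9, -0.0, 25.9]
contact_force: [0.6, -1.0, 1.5]
opening: 0.0144
grip_force: 34.2
```

Emit:
play_rows:
  targets: "0 0 -0.05 0; 0 0 -0.1 0; 0 0 -0.2 0; 0 0 -0.4 0; 0 0 -0.6 0; 0 0 -0.7 0; 0 0 -0.7 0; 0 0 -0.7 0"

```text
time_s: 29.5
tool_pos: [0.4654, -0.4459, 0.1265]
eef_rot: [-180.0, 0.0, 25.9]
contact_force: [-0.3, 0.2, -2.1]
opening: 0.0145
grip_force: 34.2
```

Run:
```python
from h import *
im,W=shot("w15"); s=optics.read_camera("side"); cv2.imwrite("pics/side15.png",s[:,:,::-1]); goto([.598,-.279,.128])
for d in finder.masks_of("dust_dome","side"):
    p=np.argwhere(d["region"])[:,::-1]; print(d["score"],d["at"],p.min(0),p.max(0))
st=arm.get_state()["tool_pos"]; D=cal("side"); print(proj(*D,[[st[0],st[1],st[2]-.0575+.066],[st[0],st[1],st[2]-.0575]]))
```

```text
t 29.6 at [ 0.4649 -0.4455  0.1254] rot [-1.7985e+02  7.0000e-02  2.5860e+01] q7 -27.2 shift [ 1.924 -0.918 -0.026] turn 0
0.93 [238.2, 274.5] [256 222] [295 254]
0.17 [207.3, 317.4] [307 198] [325 217]
[[273.50305117 212.38514485]
 [274.90167947 245.65389683]]
```

Emit:
play_rows:
  targets: "0.1 -0.05 0 0; 0.25 -0.12 0 0; 0.45 -0.22 0 0; 0.65 -0.31 0 0; 0.85 -0.41 0 0; 0.96 -0.46 0 0; 0.96 -0.46 0 0"

```text
time_s: 30.35
tool_pos: [0.5348, -0.3585, 0.1268]
eef_rot: [-179.9, -0.1, 26.2]
contact_force: [-0.3, 0.7, -0.7]
opening: 0.0144
grip_force: 34.2
```

Emit:
play_rows:
  targets: "0.1 -0.05 0 0; 0.25 -0.12 0 0; 0.45 -0.22 0 0; 0.65 -0.31 0 0; 0.85 -0.41 0 0; 0.96 -0.46 0 0; 0.96 -0.46 0 0; 0.96 -0.46 0 0"

```text
time_s: 31.15
tool_pos: [0.5978, -0.2806, 0.1266]
eef_rot: [180.0, 0.1, 25.8]
contact_force: [-1.0, -0.5, -0.5]
opening: 0.0143
grip_force: 34.2
```

Run:
```python
from h import *
im,W=shot("w16"); goto([.598,-.279,.09]); 
s=optics.read_camera("scene"); S=cal("scene")
for d in finder.masks_of("dust_dome","scene"): 
    p=np.argwhere(d["region"])[:,::-1]; print(d["score"],d["at"],p.min(0),p.max(0))
st=arm.get_state()["tool_pos"]; 
a=np.linspace(0,2*np.pi,60); b=st+np.array([0,0,-.0572]); ring=np.c_[b[0]+.036*np.cos(a),b[1]+.036*np.sin(a),b[2]+0*a]
q=proj(*S,ring); print("expect ring",q.min(0),q.max(0), "knobtop",proj(*S,b+[0,0,.066]))
goto([.598,-.279,.09])
```

```text
t 31.2 at [ 0.5973 -0.2816  0.1266] rot [1.7994e+02 1.1000e-01 2.5730e+01] q7 -46.6 shift [ 0.018 -0.021  0.366] turn 0
0.91 [195.7, 326.9] [310 176] [342 211]
expect ring [309.01850551 186.70068431] [342.2628723  212.72775065] knobtop [[326.54422666 179.44913199]]
t 31.3 at [ 0.5972 -0.2819  0.1267] rot [1.7995e+02 9.0000e-02 2.5690e+01] q7 -46.6 shift [ 0.02  -0.022  0.367] turn 0
```

Emit:
play_rows:
  targets: "0.02 -0.02 0 0; 0.02 -0.02 0.1 0; 0.02 -0.02 0.25 0; 0.02 -0.02 0.4 0; 0.02 -0.02 0.5 0; 0.02 -0.02 0.54 0; 0.02 -0.02 0.54 0; 0.02 -0.02 0.54 0"

```text
time_s: 32.1
tool_pos: [0.5997, -0.2771, 0.0731]
eef_rot: [180.0, -0.0, 25.9]
contact_force: [0.5, -0.3, -0.8]
opening: 0.0151
grip_force: 34.2
```

Run:
```python
from h import *
goto([.598,-.279,.0662]); optics.read_camera("side"); goto([.598,-.279,.0662])
```

```text
t 32.1 at [ 0.5997 -0.2771  0.0731] rot [ 1.7996e+02 -3.0000e-02  2.5860e+01] q7 -47.4 shift [-0.024  0.01   0.069] turn 0
t 32.15 at [ 0.6    -0.2772  0.0735] rot [ 1.7993e+02 -6.0000e-02  2.5850e+01] q7 -47.4 shift [-0.026  0.008  0.073] turn 0
```

Emit:
play_rows:
  targets: "-0.02 0.01 0.01 0; -0.02 0.01 0.03 0; -0.02 0.01 0.05 0; -0.02 0.01 0.06 0; -0.02 0.01 0.06 0; -0.02 0.01 0.06 0"

```text
time_s: 32.75
tool_pos: [0.598, -0.2787, 0.0668]
eef_rot: [-180.0, 0.0, 25.9]
contact_force: [0.5, 0.2, -1.1]
opening: 0.0144
grip_force: 34.2
```

Emit:
play_rows:
  targets: "0 0 0.005 0; 0 0 0.01 0; 0 0 0.01 0; 0 0 0.01 0"

```text
time_s: 33.15
tool_pos: [0.5982, -0.2789, 0.0662]
eef_rot: [180.0, -0.0, 25.8]
contact_force: [0.1, -1.3, 1.1]
opening: 0.0149
grip_force: 34.3
```

Emit:
play_rows:
  targets: "0 0 0.005 0; 0 0 0.01 0; 0 0 0.01 0; 0 0 0.01 0"

```text
time_s: 33.55
tool_pos: [0.5983, -0.279, 0.066]
eef_rot: [179.9, -0.0, 25.8]
contact_force: [-1.5, 0.5, 5.1]
opening: 0.0147
grip_force: 34.7
```

Seated on the ledge (5 N). Release and rise.

Emit:
play_rows:
  targets: "0 0 0 0; 0 0 0 0; 0 0 0 0; 0 0 0 0; 0 0 0 0"
  claw: 0.45

```text
time_s: 34.05
tool_pos: [0.5979, -0.2786, 0.0646]
eef_rot: [-180.0, 0.0, 25.9]
contact_force: [0.0, 0.5, -0.2]
opening: 0.0384
grip_force: 0.0
```

Emit:
play_rows:
  targets: "0 0 -0.1 0; 0 0 -0.4 0; 0 0 -0.8 0; 0 0 -1 0; 0 0 -1 0; 0 0 -1 0"

```text
time_s: 34.65
tool_pos: [0.5981, -0.2788, 0.1655]
eef_rot: [179.9, -0.0, 25.9]
contact_force: [0.6, 0.0, -1.2]
opening: 0.0385
grip_force: 0.0
```

Emit:
play_rows:
  targets: "-0.3 0 -0.1 0; -0.6 0 -0.2 0; -0.9 0 -0.3 0; -0.9 0 -0.3 0; -0.9 0 -0.3 0"

```text
time_s: 35.15
tool_pos: [0.5157, -0.3183, 0.1936]
eef_rot: [-179.9, 0.1, 25.7]
contact_force: [0.7, 0.4, 0.0]
opening: 0.0383
grip_force: 0.0
```

Run:
```python
from h import *
im,W=shot("w17"); s=optics.read_camera("side"); D=cal("side")
a=cv2.resize(s[180:270,280:380,::-1],(500,450),interpolation=2)
c=proj(*W,[.598,-.28,.014])[0].astype(int); print(c)
y=max(c[1]-70,0); x=c[0]-70
b=cv2.resize(im[y:y+140,max(x,0):x+140,::-1],(300,300),interpolation=2)
cv2.imwrite("pics/fin.png",np.hstack([a,cv2.copyMakeBorder(b,0,150,0,0,0)]))
print(arm.get_state()["time_s"])
```

```text
[317  93]
35.25
```

View pics/fin.png

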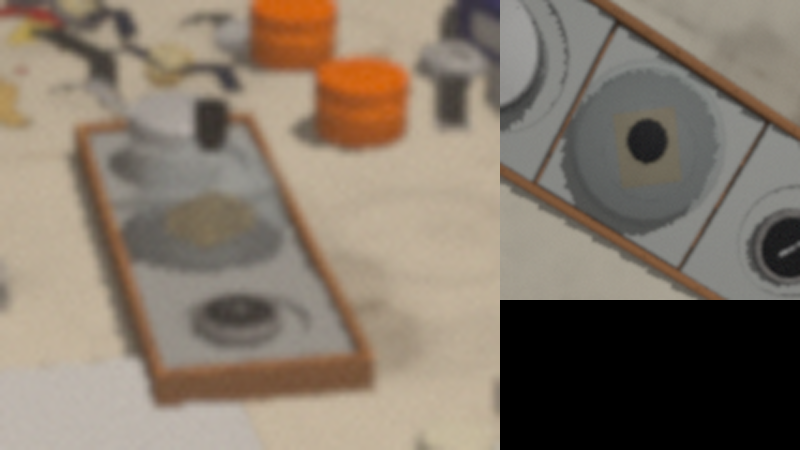

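Run:
```python
from h import *
W=load("w17"); im=cv2.imread("pics/w17.png"); optics.read_camera("wrist")
a=np.linspace(0,2*np.pi,90)
for d in finder.masks_of("chrono_head","wrist"):
    p=np.argwhere(d["region"])[:,::-1]; print(d["score"],d["at"],p.min(0),p.max(0))
for n,c,r,z in (("head top est",(.5895,-.3605),.0185,.0165),("head base",(.5895,-.3605),.0185,.0085),("well",(.5905,-.3607),.0265,.012)):
    q=proj(*W,np.c_[c[0]+r*np.cos(a),c[1]+r*np.sin(a),0*a+z]); print(n,q.min(0).round(1),q.max(0).round(1))
c=proj(*W,[.590,-.361,.012])[0]; x,y=c.astype(int); g=cv2.cvtColor(im,cv2.COLOR_BGR2GRAY)
print(x,y); print("row",*g[y,x-32:x+33]); print("col",*g[y-32:y+33,x])
st=cv2.imread("pics/scene0.png")
for n in ("gold_head","steel_block"): print(n,[(d["score"],plane(*W,d["at"][::-1],.01)[0].round(3)) for d in finder.find_in(n,"wrist")[:2]])
```

```text
0.67 [141.1, 382.3] [366 123] [401 157]
head top est [365.4 118.2] [400.9 154.3]
head base [364.1 117.9] [398.8 153.2]
well [357.7 109.1] [408.  160.3]
382 135
row 137 136 136 136 135 136 135 130 128 134 135 126 104 85 73 66 76 87 88 67 38 27 29 30 29 29 29 30 30 30 29 30 30 30 29 43 63 83 102 108 79 55 37 29 30 31 51 74 90 105 121 132 135 136 135 133 125 103 95 114 131 136 135 134 134
col 139 138 140 139 138 136 120 111 126 136 137 138 139 139 138 138 131 108 97 101 92 62 37 30 29 31 30 31 32 33 25 26 30 32 49 84 100 78 47 27 28 31 26 27 27 26 27 27 30 57 95 97 96 115 131 133 128 116 119 130 134 134 133 135 135
gold_head [(0.76, array([ 0.482, -0.167,  0.01 ])), (0.49, array([ 0.636, -0.292,  0.01 ]))]
steel_block [(0.6, array([ 0.484, -0.299,  0.01 ]))]
```

```bash
python3 -c "
from station import arm
print(arm.finish_job())"
```

```text
the job is handed in; nothing more can be done
None
```

The job is handed in at about 35 s of the 104 s allowed, with no verdict returned: by the last camera checks, the movement is on the pedestal under the level, centred dome, the black-dial head and the jar are in their wells (each about 3 mm off centre), and the gold head and steel block are where they were.

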